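Hold the ruler flush on the sloping writing desk

ROBOT

A 6-joint arm with a two-finger parallel gripper is mounted at the origin on the work surface. World frame = base frame: x ahead of the robot, y to its left, z up, the work surface at z = 0. Lengths are in mm, angles in rad, forces in N, time in s.
With the tool pointing down it reaches from about 350 to 975 mm from the base axis. Payload 7.1 kg.
Tool frame: the origin (TCP) lies at the very end of the fingers, on their centre line; the grasp point (between the pads) lies 19 mm behind it (ctrl.pinch_z is the z of the grasp point in the tool frame, in mm); z points along the fingers, y is the direction in which the jaws open and shut (so a half turn about z gives the same grasp; the last joint's range is limited). The gripper opens to 88 mm and grips with 3 to 60 N. Pads are 20 mm wide; open, the fingers measure 115 mm over their backs; the gripper's body (75 mm by 178 mm) begins 61 mm behind the grasp point.
Start: joints at [1.145, 0.423, 1.63, -0, 1.089, -0.019], TCP at [247.263, 573.991, 222.675] pointing down, gripper open.
Joint ranges: [-3, 3], [-0.9, 2.11], [0.09, 2.58], [-1.31, 4.45], [0.11, 2.69], [-2.54, 2.54]. Speed limits (rad/s): [2.39, 2.39, 3.01, 3.14, 3.14, 3.14].

INTERFACE

Orientations are given as a rotation vector (axis times angle).
In Python, from workcell import get_obs, optics, ctrl gives the robot as it stands.
- The arm moves only by the shell command python3 -m jog 'ROWS'. ROWS is a JSON object of lists of equal length, an entry for each row: "delta_rot": the turn, a rotation vector about the tool's x, y, z in rad, a list of three; "translation": the shift along the tool's x, y, z in mm, a list of three; "hand": the opening, from -1 (shut) to 1 (fully open). In form: {"delta_rot": [[rx, ry, rz], ...], "translation": [[x, y, z], ...], "hand": [hand, ...]}. A call has 1 to 5 rows; each row is the pose to reach, as a shift and turn from the pose commanded when the call began, along the tool's axes at that moment; what a row does not reach only later rows make up. A row lasts 1/10 s, in which the tool goes at most 50 mm and 8.59 degrees, less where a joint would pass 70% of its speed; a pose out of reach is approached as far as the arm can. A call with a gripper value outside its range is refused whole. The fingers move at their own pace and stop on an object; the grip force is fixed at half the most. Time passes only in rows, so rows that repeat a pose let the fingers close. It gives the time, the measured TCP pose, the force and the opening at its end, in the units of the state.
- get_obs(): the state, without advancing time (a new reading comes with each control period).
- optics.get_image(name): name is "side" or "top" or "wrist"; returns the picture (400x640x3 uint8, red, green, blue); there is no depth.
- optics.calibration(name): a dict with "intrinsics" (3x3 intrinsics, pixels), "cam_to_world" (4x4, takes a point from camera to world coordinates). Camera axes: x right, y up, looking along -z (the intrinsics and any distortion apply to the point x, -y, -z); pixel columns grow to the right and rows downward; lengths in mm; the calibration is good to about 2 mm. A picture is of the moment at which its call begins: read the wrist's pose just before it. calibration takes no time and is no camera call; for the wrist camera it gives the pose at the moment of the call.
- ctrl.close_job(): hands the job in, once; it reports no verdict.
The state is a dict: "t": time; "qpos": joint angles; "qvel": joint speeds; "joint_torque": joint torques, N m; "ee_pos": TCP position; "orientation": TCP orientation; "ft_force": force on the tool from outside, world axes, zero at the start; "moment": the same for the moment, N m; "width": finger opening in mm.
Only numpy, scipy, OpenCV 4.12 (cv2) and the standard library are available. Lean on these libraries where they do the work, as an engineer would, in place of code of your own. Each camera call takes 0.05 s, during which the arm holds its last target. There are 200 camera calls.

TASK

The sheet's hold-down rod lies across the place where the ruler has to go on the sloping writing desk: slide it all the way up to the top end of the board and leave it there. Then take the ruler by its black grip, tilt it to the slope of the board and hold it down flush and still on the sheet just below the blue pencil line (on the low side), long edge along the line and middle at the line's middle, ready for the line to be inked. Press lightly, do not shift the desk, leave the inkstone, ink bottle and brush tray alone, and finish while still gripping the ruler and pressing it down.

Things in the scene. Friction and masses are not known exactly. Their poses are not given: they have to be found in the camera images.
- desk: Fixed wooden base frame of the table-top writing desk, 300 (x) x 414 (y) mm, 18 mm high; origin at the middle of its underside, x toward the board's high side. Steel side rods at y = +-196 mm rise to about 135 mm above the table.
- board: Pale wooden board of the desk, 270 mm up the slope (its x), 360 mm wide (y), 14 mm thick, 8 mm lip along its low edge. Origin on its hinge: middle of the low edge, underside. z square out of its face. Clamped at a slope of 10 to 22 degrees, different each run; it does not slip under light pressing.
- line (a point): Middle of the blue pencil line, 262 mm long, on the white sheet (205 x 297 mm) taped to the board. The point lies on the board's top face, 140 mm up the slope from the hinge. Axes turn with the board: x up the slope in the face, y along the line, z square out of the face.
- ruler: Aluminium ruler, 40 mm wide (its x), 220 mm long (its y), 4 mm thick, with a black grip bar along its middle: 12 mm thick (x), 90 mm long (y), its top 36 mm above the ruler's underside. About 0.13 kg. Origin at the middle of the underside; z up out of the grip. Same both ways round. Starts flat on the table. Finally its origin belongs 20 to 25 mm below the line (line x = -20 to -25 mm).
- rod (a joint): How far the hold-down rod has been slid up the slope, m: 0 at the low end (rod axis 32 mm up the board from the hinge), 0.215 at the top stop. The rod spans the board parallel to the line, runs in tracks along the board's side edges and stays where it is left; about 3 N of friction.
- rod_grip (a point): Middle of the rod's brown wooden grip, on its axis, 14 mm out from the board's face. The grip is a cylinder 16 mm across, 60 mm long along y; the steel rod is 8 mm across and carries two black rubber rollers 24 mm across at y = +-95 mm. Axes as the board's (x up the slope).
- inkstone: Black oblong inkstone 75 mm (x) by 130 mm (y), 20 mm high, on the table; origin at the middle of its underside. Leave alone.
- ink_bottle: Black ink bottle with a red cap, 52 mm across, 105 mm high, on the table; origin at the middle of its underside. Leave alone.
- brush_tray: Dark wooden tray 70 mm (x) by 260 mm (y), 18 mm high, with two bamboo brushes, on the table; origin at the middle of its underside. Leave alone.
- ruler_corner0 (a point): Corner of the ruler's underside at its +x, +y end (20 mm and 110 mm from its origin); axes as the ruler's.
- ruler_corner1 (a point): Corner of the ruler's underside at its +x, -y end (20 mm and 110 mm from its origin); axes as the ruler's.
- ruler_corner2 (a point): Corner of the ruler's underside at its -x, +y end (20 mm and 110 mm from its origin); axes as the ruler's.
- ruler_corner3 (a point): Corner of the ruler's underside at its -x, -y end (20 mm and 110 mm from its origin); axes as the ruler's.
Not all that is in view belongs to the job. Several things have the shape of the ruler; the one meant has the colours described above.

How it is judged:
By the outcome, as a careful person would: the job done as asked, in the order asked, and still so for the second after the job is handed in, while the arm keeps its last pose, push and grip.
It also fails if it takes over 58 s, if anything falls off the work surface, if the arm or the gripper's body presses on something with over 40 N, if the wrist force passes 120 N, or if a joint passes its speed limit or range.

## Working session

There is one attempt and no reset: what is moved stays moved. The work goes in short steps, Python scripts to look and compute and a shell command to move; the robot and the scene stay as the last step left them, time stands still between calls to the robot, and variables do not carry over. Pictures are saved under pics/ and viewed, about 8 in all and at most 12, crops included, and the job is handed in when it is done.

```bash
ls; mkdir -p pics
python3 - <<'E'
from workcell import get_obs, optics, ctrl
import cv2,numpy as np
for n in ("top","side"):
    im=optics.get_image(n); cv2.imwrite(f"pics/{n}0.png",im[...,::-1])
    c=optics.calibration(n); print(n,{k:np.round(v,3).tolist() if not isinstance(v,str) else v for k,v in c.items()})
o=get_obs(); print(o); print(ctrl.pinch_z)
E
```

```text
pics
top {'intrinsics': [[490.372, 0.0, 310.649], [0.0, 490.372, 204.892], [0.0, 0.0, 1.0]], 'cam_to_world': [[0.015, 0.997, -0.08, 446.706], [-1.0, 0.015, -0.005, 80.611], [-0.003, 0.08, 0.997, 1379.352], [0.0, 0.0, 0.0, 1.0]]}
side {'intrinsics': [[373.751, 0.0, 321.568], [0.0, 373.751, 195.696], [0.0, 0.0, 1.0]], 'cam_to_world': [[0.862, 0.254, -0.439, 169.345], [-0.507, 0.471, -0.722, -546.365], [0.024, 0.845, 0.534, 532.432], [0.0, 0.0, 0.0, 1.0]]}
{'t': 0.1, 'qpos': array([ 1.14500282e+00,  4.23755144e-01,  1.63060647e+00, -2.78602249e-05,
        1.08860199e+00, -1.90175156e-02]), 'qvel': array([-0.00126207, -0.00058215, -0.00067967,  0.0005561 ,  0.0003687 ,
       -0.00061754]), 'joint_torque': array([-8.63834684e-04, -5.45611882e+01, -2.74324948e+01,  6.45459280e-02,
        1.88809022e-02, -5.06642237e-06]), 'ee_pos': array([247.06752304, 573.54611917, 221.98801697]), 'orientation': array([-6.34489779e-01, -3.07656853e+00,  2.10880086e-03]), 'ft_force': array([ 0.61587963, -0.0751866 ,  0.18600722]), 'moment': array([ 0.00589932,  0.05568317, -0.05922045]), 'width': 87.91592417034711}
-18.700000000000003
```

View pics/top0.png

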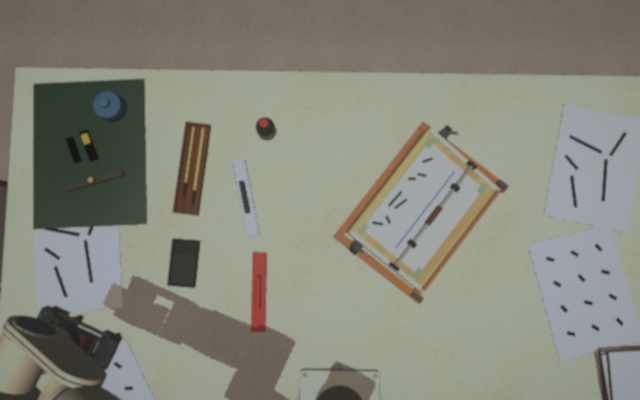

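View pics/side0.png

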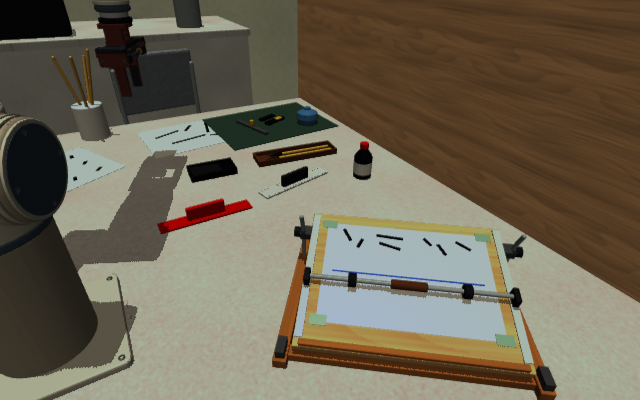

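The top view shows the ruler with its black grip at about (245,197), and the red distractor at (259,290). The desk is centred near (421,211) with its high side up-left: clamps at (356,247) and (446,131), rod grip at (434,215), line from (396,247) to (454,173). In the side view the rod grip is at (409,285), the line runs (333,270) to (484,284), and the ruler is at (294,180). Next I'll enlarge these.

Run:
```python
import cv2,numpy as np
t=cv2.imread("pics/top0.png"); s=cv2.imread("pics/side0.png")
# top: desk 330..510 x 115..305 , ruler 225..265 x 155..240 
a=cv2.resize(t[115:305,330:515],None,fx=3,fy=3,interpolation=cv2.INTER_CUBIC)
b=cv2.resize(t[155:240,225:265],None,fx=5,fy=5,interpolation=cv2.INTER_CUBIC)
c=np.zeros((600,800,3),np.uint8); c[:570,:555]=a; c[:425,560:760]=b
cv2.imwrite("pics/c1.png",c)
a=cv2.resize(s[205:395,270:560],None,fx=2.7,fy=2.7,interpolation=cv2.INTER_CUBIC)
b=s[160:200,255:335]
cv2.imwrite("pics/c2.png",a)
```

```text
(no output)
```

View pics/c1.png

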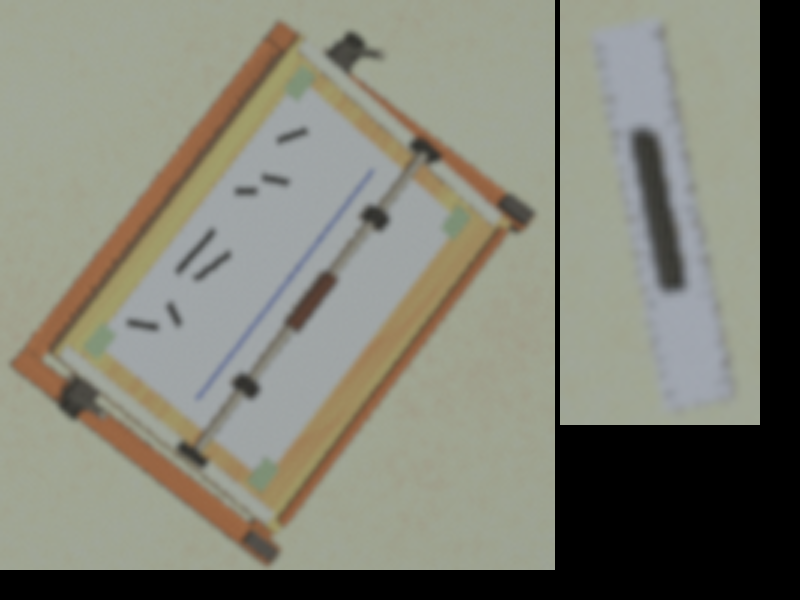

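View pics/c2.png

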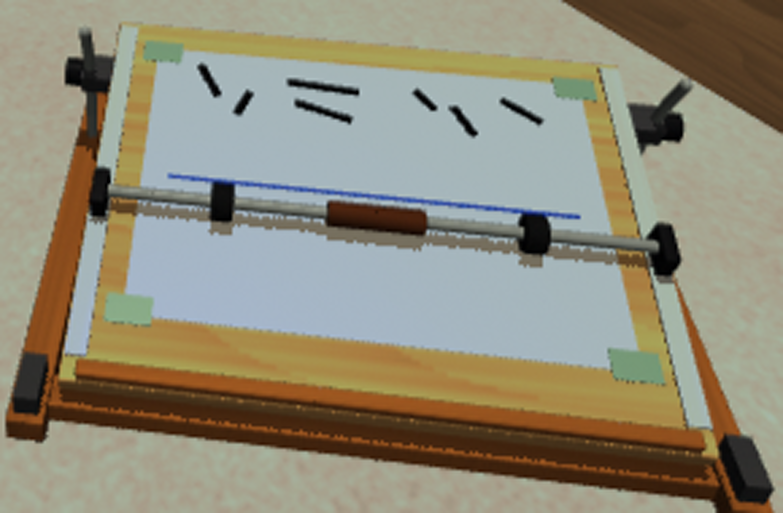

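Crops read: line ends at (197,399) and (373,170) in c1, and (168,176) and (580,216) in c2. Rod grip centres are at (311,300) and (376,217). The tapes and rod end caps are also clear. Next, triangulate.

```bash
cat > h.py <<'E'
import numpy as np,cv2
from workcell import get_obs, optics, ctrl
from scipy.spatial.transform import Rotation as R
def ray(cal,px):
    K=np.array(cal["intrinsics"]);T=np.array(cal["cam_to_world"])
    d=np.linalg.inv(K)@[px[0],px[1],1]; d=T[:3,:3]@(d*[1,-1,-1]); return T[:3,3],d/np.linalg.norm(d)
def tri(*obs):
    A=np.zeros((3,3));b=np.zeros(3);L=[]
    for c,p in obs:
        o,d=ray(c,p);P=np.eye(3)-np.outer(d,d);A+=P;b+=P@o;L.append((o,P))
    x=np.linalg.solve(A,b); return x,max(np.linalg.norm(P@(x-o)) for o,P in L)
def onz(c,p,z):
    o,d=ray(c,p); return o+d*(z-o[2])/d[2]
def proj(c,X):
    T=np.linalg.inv(np.array(c["cam_to_world"]));q=T[:3,:3]@X+T[:3,3];q=np.array(c["intrinsics"])@(q*[1,-1,-1]);return q[:2]/q[2]
def pose():
    o=get_obs();return np.array(o["ee_pos"]),R.from_rotvec(o["orientation"])
def need(p,Rm):
    "shift and turn in current tool axes to reach TCP p, rotation matrix Rm"
    a,r=pose(); r2=R.from_matrix(Rm); print("translation",np.round(r.inv().apply(p-a),1),"delta_rot",np.round((r.inv()*r2).as_rotvec(),4), "deg", np.degrees((r.inv()*r2).magnitude()).round(1))
E
python3 - <<'E'
from h import *
t,s=optics.calibration("top"),optics.calibration("side")
f=lambda u,v:((u+.5)/3-.5+330,(v+.5)/3-.5+115)
g=lambda u,v:((u+.5)/2.7-.5+270,(v+.5)/2.7-.5+205)
P={}
for n,a,b in [("LA",(197,399),(168,176)),("LB",(373,170),(580,216)),("grip",(311,300),(376,217)),("capA",(192,455),(100,192)),("capB",(425,149),(664,249)),("rA",(245,385),(222,201)),("rB",(375,217),(535,234)),
 ("t1",(99,340),(163,51)),("t2",(300,82),(574,88)),("t3",(456,221),(637,366)),("t4",(264,473),(129,308))]:
    x,e=tri((t,f(*a)),(s,g(*b)));P[n]=x;print(n,x.round(1),e.round(1))
Q=np.array([P[k] for k in("LA","LB","t1","t2","t3","t4")]);c=Q.mean(0);n=np.linalg.svd(Q-c)[2][2];n*=np.sign(n[2])
print("n",n,"slope",np.degrees(np.arccos(n[2])),"resid",((Q-c)@n).round(1))
print("line len",np.linalg.norm(P["LA"]-P["LB"]),"grip height",(P["grip"]-c)@n)
y=P["LA"]-P["LB"];y/=np.linalg.norm(y);x=np.cross(y,n);print("x",x,"y",y,"yaw",np.degrees(np.arctan2(x[1],x[0])),"rod x rel line",(P["grip"]-(P["LA"]+P["LB"])/2)@x)
k=lambda u,v:((u-560+.5)/5-.5+225,(v+.5)/5-.5+155)
for q in[(596,30),(660,20),(733,397),(668,410)]:print(onz(t,k(*q),4).round(1))
for q in[(643,132),(673,290)]:print("grip",onz(t,k(*q),36).round(1))
for a,b in[((643,132),(308,172)),((673,290),(284,181))]:print(tri((t,k(*a)),(s,b)))
E
```

```text
LA [ 441.4 -140.5   69.6] 0.4
LB [ 648.6 -298.2   71. ] 1.0
grip [ 530.3 -240.1   77.2] 0.5
capA [ 392.7 -135.7   74.3] 1.0
capB [ 667.5 -343.7   74.6] 0.8
rA [ 454.7 -181.9   76.7] 0.9
rB [ 605.6 -297.9   77. ] 1.1
t1 [491.5 -50.8  94.8] 0.5
t2 [ 721.8 -226.7   95.4] 0.2
t3 [ 606.3 -379.9   47. ] 0.6
t4 [ 375.8 -204.4   47.3] 0.3
n [-0.14816213 -0.19145708  0.97025366] slope 14.009958533346584 resid [-0.1  0.8 -0.2 -0.1 -0.6  0.2]
line len 260.3733711124938 grip height 13.15419479586224
x [0.58639135 0.77300274 0.24207879] y [-0.79589244  0.60541485 -0.00529952] yaw 52.81644722878489 rod x rel line -23.004392108073674
[679.6 312.4   4. ]
[685.8 276.3   4. ]
[473.  229.8   4. ]
[465.2 266.    4. ]
grip [617.6 279.5  36. ]
grip [530.5 260.6  36. ]
(array([622.32911022, 281.42811606,  15.57470796]), np.float64(2.330948589286386))
(array([535.03665889, 261.20892526,  19.86240904]), np.float64(3.8515787309014065))
```

The geometry is consistent: line length 260 mm against 262, slope 14.0°, rod grip 13 mm above the face, ruler near (574,270). The rod is about 23 mm below the line, so it needs about 130 mm of travel. Next, the move to above the rod grip.

```bash
cat >> h.py <<'E'
n=np.array([-0.14816,-0.19146,0.97025]);n/=np.linalg.norm(n)
yb=np.array([-0.79589,0.60541,-0.0053]);yb-=n*(yb@n);yb/=np.linalg.norm(yb);xb=np.cross(yb,n)
LM=np.array([545.0,-219.3,70.5]) # line middle
GR=np.array([530.3,-240.1,77.2]) # rod grip middle
RB=np.column_stack([np.cross(xb,-n),xb,-n]) # tool on board, jaws along slope
E
python3 - <<'E'
from h import *
need(GR+80*n,RB)
E
```

```text
translation [-577.2 -653.9   68.1] delta_rot [-0.2444 -0.0318  0.2413] deg 19.8
```

```bash
Z='"delta_rot":[[0,0,0],[0,0,0],[0,0,0],[0,0,0],[0,0,0]],"hand":[-0.2,-0.2,-0.2,-0.2,-0.2]'
python3 -m jog '{"delta_rot":[[0,0,0],[0,0,0],[0,0,0],[0,0,0],[0,0,0]],"hand":[-0.2,-0.2,-0.2,-0.2,-0.2],"translation":[[-33,-37,0],[-66,-74,0],[-99,-111,0],[-132,-148,0],[-165,-185,0]]}'
python3 -m jog '{"delta_rot":[[0,0,0],[0,0,0],[0,0,0],[0,0,0],[0,0,0]],"hand":[-0.2,-0.2,-0.2,-0.2,-0.2],"translation":[[-33,-37,0],[-66,-74,0],[-99,-111,0],[-132,-148,0],[-165,-185,0]]}'
python3 -m jog '{"delta_rot":[[0,0,0],[0,0,0],[0,0,0],[0,0,0],[0,0,0]],"hand":[-0.2,-0.2,-0.2,-0.2,-0.2],"translation":[[-33,-37,0],[-66,-74,0],[-99,-111,0],[-132,-148,0],[-165,-185,0]]}'
python3 - <<'E'
from h import *
need(GR+80*n,RB); print(get_obs()["qpos"])
E
```

```text
t: 0.6
ee_pos: [325.6, 336.9, 222.5]
orientation: [-0.634, -3.077, 0.001]
ft_force: [0.3, -0.1, -0.3]
width: 51.2
t: 1.1
ee_pos: [404.0, 101.7, 222.7]
orientation: [0.634, 3.077, 0.0]
ft_force: [1.8, 0.3, 0.3]
width: 35.2
t: 1.6
ee_pos: [482.3, -133.7, 222.6]
orientation: [-0.635, -3.077, -0.0]
ft_force: [0.1, 1.3, -0.0]
width: 35.1
translation [-81.4 -97.4  67.7] delta_rot [-0.243  -0.032   0.2408] deg 19.7
[-2.94349587e-01  2.40547800e-01  1.90063917e+00  1.31347919e-04
  1.00057447e+00 -1.45796252e+00]
```

```bash
python3 -m jog '{"delta_rot":[[-0.06,-0.008,0.06],[-0.12,-0.016,0.12],[-0.18,-0.024,0.18],[-0.243,-0.032,0.241],[-0.243,-0.032,0.241]],"hand":[-0.2,-0.2,-0.2,-0.2,-0.2],"translation":[[-20,-24,17],[-41,-49,34],[-61,-73,50],[-81.4,-97.4,67.7],[-81.4,-97.4,67.7]]}'
python3 - <<'E'
from h import *
im=optics.get_image("wrist");c=optics.calibration("wrist")
cv2.imwrite("pics/w1.png",im[...,::-1]);print(np.round(c["cam_to_world"],3).tolist(),np.round(c["intrinsics"],2).tolist())
for nm,X in [("grip",GR),("LM",LM),("LA",LM+131*yb),("LB",LM-131*yb)]:print(nm,proj(c,X))
need(GR-8*n,RB)
E
```

```text
t: 2.1
ee_pos: [517.4, -256.7, 152.2]
orientation: [0.979, 2.881, 0.355]
ft_force: [-0.2, 1.0, -0.1]
width: 35.2
[[0.589, -0.714, -0.378, 428.035], [0.771, 0.637, -0.002, -235.005], [0.242, -0.291, 0.926, 310.023], [0.0, 0.0, 0.0, 1.0]] [[342.23, 0.0, 313.4], [0.0, 342.23, 204.1], [0.0, 0.0, 1.0]]
grip [313.33522614 215.68958307]
LM [343.0253327  209.13528599]
LA [347.47518069  21.43571063]
LB [339.71484548 348.77534717]
translation [-1.5  0.7 86.5] delta_rot [-0.0004 -0.0022 -0.004 ] deg 0.3
```

View pics/w1.png

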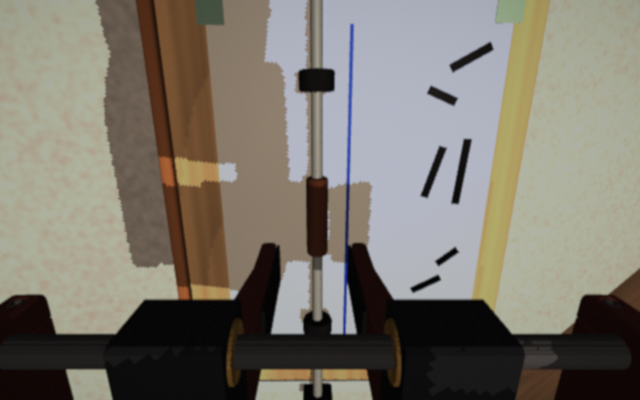

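Wrist view: the rod grip is at (317,216), 4 px off the prediction and well between the fingers, and the line is at x≈350. I'll descend and narrow the jaws loosely around the grip.

```bash
python3 -m jog '{"delta_rot":[[0,0,0],[0,0,0],[0,0,0],[0,0,0],[0,0,0]],"hand":[-0.2,-0.2,-0.2,-0.2,-0.2],"translation":[[-1,1,25],[-1.5,1.5,50],[-1.5,1.5,70],[-1.5,1.5,84],[-1.5,1.5,84]]}'
python3 -m jog '{"delta_rot":[[0,0,0],[0,0,0],[0,0,0],[0,0,0],[0,0,0]],"hand":[-0.45,-0.45,-0.45,-0.45,-0.45],"translation":[[0,0,0],[0,0,0],[0,10,0],[0,20,0],[0,30,0]]}'
python3 -m jog '{"delta_rot":[[0,0,0],[0,0,0],[0,0,0],[0,0,0],[0,0,0]],"hand":[-0.45,-0.45,-0.45,-0.45,-0.45],"translation":[[0,15,0],[0,30,0],[0,45,0],[0,60,0],[0,70,0]]}'
python3 - <<'E'
from h import *
p,r=pose();print((p-LM)@xb,(p-LM)@yb,(p-LM)@n)
E
```

```text
t: 2.65
ee_pos: [532.3, -235.0, 72.7]
orientation: [0.968, 2.886, 0.354]
ft_force: [0.7, -0.0, 0.7]
width: 35.3
t: 3.15
ee_pos: [551.4, -213.7, 82.0]
orientation: [0.969, 2.881, 0.352]
ft_force: [-2.3, -4.4, 2.6]
width: 24.3
t: 3.65
ee_pos: [592.8, -158.7, 98.9]
orientation: [0.968, 2.882, 0.352]
ft_force: [-1.8, -4.6, 2.6]
width: 24.2
81.76655023254929 -1.5030672649572223 8.875688957249514
```

```bash
python3 -m jog '{"delta_rot":[[0,0,0],[0,0,0],[0,0,0],[0,0,0],[0,0,0]],"hand":[-0.45,-0.45,-0.45,-0.45,-0.45],"translation":[[0,7,0.5],[0,14,1],[0,20,2],[0,24,2],[0,26,2]]}'
python3 -m jog '{"delta_rot":[[0,0,0],[0,0,0]],"hand":[-0.45,-0.45],"translation":[[0,1.5,0],[0,2,0]]}'
python3 - <<'E'
from h import *
p,r=pose();print((p-LM)@xb,(p-LM)@yb,(p-LM)@n)
E
```

```text
t: 4.15
ee_pos: [607.1, -138.8, 102.2]
orientation: [0.97, 2.883, 0.353]
ft_force: [-1.5, -3.4, 1.2]
width: 24.2
t: 4.35
ee_pos: [608.1, -137.5, 102.7]
orientation: [0.97, 2.883, 0.353]
ft_force: [-2.8, -3.5, 0.4]
width: 24.1
108.06096878042442 -0.8354191825209908 6.189328837564612
```

```bash
python3 -m jog '{"delta_rot":[[0,0,0],[0,0,0]],"hand":[-0.45,-0.45],"translation":[[0,1.5,0],[0,2,0]]}'
python3 -m jog '{"delta_rot":[[0,0,0],[0,0,0]],"hand":[-0.45,-0.45],"translation":[[0,1,0],[0,1.5,0]]}'
python3 -m jog '{"delta_rot":[[0,0,0],[0,0,0]],"hand":[-0.45,-0.45],"translation":[[0,1,0],[0,1,0]]}'
python3 - <<'E'
from h import *
p,r=pose();print((p-LM)@xb,(p-LM)@yb,(p-LM)@n)
E
```

```text
t: 4.55
ee_pos: [609.2, -135.9, 103.1]
orientation: [0.97, 2.883, 0.353]
ft_force: [-1.4, -3.2, -0.9]
width: 24.2
t: 4.75
ee_pos: [610.2, -134.7, 103.5]
orientation: [0.97, 2.883, 0.353]
ft_force: [-2.1, -2.5, -1.1]
width: 24.4
t: 4.95
ee_pos: [610.5, -134.3, 103.7]
orientation: [0.97, 2.883, 0.352]
ft_force: [-2.9, -4.6, -0.5]
width: 24.1
112.16035498856007 -0.8176952787955102 6.1967137025849945
```

```bash
python3 -m jog '{"delta_rot":[[0,0,0],[0,0,0]],"hand":[-0.45,-0.45],"translation":[[0,1,0],[0,1,0]]}'
python3 -m jog '{"delta_rot":[[0,0,0],[0,0,0]],"hand":[-0.45,-0.45],"translation":[[0,1,0],[0,1,0]]}'
python3 -m jog '{"delta_rot":[[0,0,0],[0,0,0]],"hand":[-0.45,-0.45],"translation":[[0,1,0],[0,1,0]]}'
```

```text
t: 5.15
ee_pos: [610.6, -134.2, 103.7]
orientation: [0.969, 2.884, 0.35]
ft_force: [-6.1, -8.8, -1.5]
width: 24.2
t: 5.35
ee_pos: [610.6, -134.0, 103.6]
orientation: [0.969, 2.885, 0.349]
ft_force: [-7.5, -11.5, -1.6]
width: 24.6
t: 5.55
ee_pos: [610.7, -134.0, 103.6]
orientation: [0.969, 2.885, 0.347]
ft_force: [-10.2, -15.3, -1.8]
width: 24.2
```

The force rises and the position stalls, so the rod is at its top stop. That puts the rod about 1.4 mm beyond my estimate, which agrees with the wrist view, so I'll shift the line estimate by +1.4 mm. Now back off and lift.

```bash
sed -i 's/^RB=/LM=LM+1.4*xb\nRB=/' h.py
python3 -m jog '{"delta_rot":[[0,0,0],[0,0,0],[0,0,0],[0,0,0],[0,0,0]],"hand":[-0.45,-0.45,-0.45,-0.45,-0.45],"translation":[[0,-4,0],[0,-6,0],[0,-6,-35],[0,-6,-80],[0,-6,-120]]}'
python3 - <<'E'
from h import *
# ruler pose from top view: middle and long axis
m=np.array([574.5,270.6,36]); L=np.array([679.6+685.8-473-465.2,312.4+276.3-229.8-266,0]);L/=np.linalg.norm(L);print(L)
zt=np.array([0,0,-1.]);x=np.cross(L,[0,0,1]);x=-x if x[1]<0 else x
need(m+[0,0,110],np.column_stack([np.cross(x,zt),x,zt])); print(get_obs()["qpos"])
E
```

```text
t: 6.05
ee_pos: [591.8, -159.1, 221.5]
orientation: [0.969, 2.882, 0.354]
ft_force: [0.6, 0.0, 0.0]
width: 23.9
[0.97716191 0.21249612 0.        ]
translation [273.6 303.8 153.1] delta_rot [ 0.2287  0.1084 -0.8584] deg 51.3
[-0.40112261  0.38116769  1.7229007   0.28425539  0.99246384 -1.47397677]
```

```bash
python3 -m jog '{"delta_rot":[[0.033,0.015,-0.123],[0.065,0.031,-0.245],[0.098,0.046,-0.368],[0.131,0.062,-0.49],[0.163,0.077,-0.613]],"hand":[0.3,0.3,0.3,0.3,0.3],"translation":[[27,30,0],[54,60,0],[81,91,0],[109,121,0],[137,152,20]]}'
python3 - <<'E'
from h import *
m=np.array([574.5,270.6,36]); L=np.array([.97716,.2125,0])
zt=np.array([0,0,-1.]);x=np.cross([0,0,1],L)
need(m+[0,0,110],np.column_stack([np.cross(x,zt),x,zt])); print(get_obs()["qpos"])
E
```

```text
t: 6.55
ee_pos: [576.1, 46.7, 239.8]
orientation: [0.042, 3.11, 0.105]
ft_force: [1.6, -0.2, 0.1]
width: 56.5
translation [ 10.6 216.9 108.5] delta_rot [ 0.0642  0.0366 -0.2412] deg 14.5
[ 0.024756    0.31997749  1.74517717  0.07670387  1.04566807 -1.55631943]
```

```bash
python3 -m jog '{"delta_rot":[[0.016,0.009,-0.06],[0.032,0.018,-0.12],[0.048,0.027,-0.18],[0.064,0.037,-0.241],[0.064,0.037,-0.241]],"hand":[0.3,0.3,0.3,0.3,0.3],"translation":[[2,43,15],[4,86,35],[6,130,58],[8,173,82],[10.6,216.9,108.5]]}'
python3 - <<'E'
from h import *
im=optics.get_image("wrist");c=optics.calibration("wrist")
cv2.imwrite("pics/w2.png",im[...,::-1])
L=np.array([.97716,.2125,0]);x=np.cross([0,0,1],L);m=np.array([574.5,270.6,0]);print(get_obs()["ee_pos"])
for a,b,z in[(110,20,4),(110,-20,4),(-110,20,4),(45,0,36),(-45,0,36)]:print(proj(c,m+a*L+b*x+[0,0,z]).round(1))
E
```

```text
t: 7.05
ee_pos: [573.4, 270.9, 143.7]
orientation: [0.332, -3.119, -0.004]
ft_force: [0.2, -0.3, -1.2]
width: 57.1
[571.23127192 275.95158242 139.73560429]
[326.2 301.6]
[286.1 301.8]
[329.2  64.6]
[305.1 256.4]
[304.3 150.7]
```

View pics/w2.png

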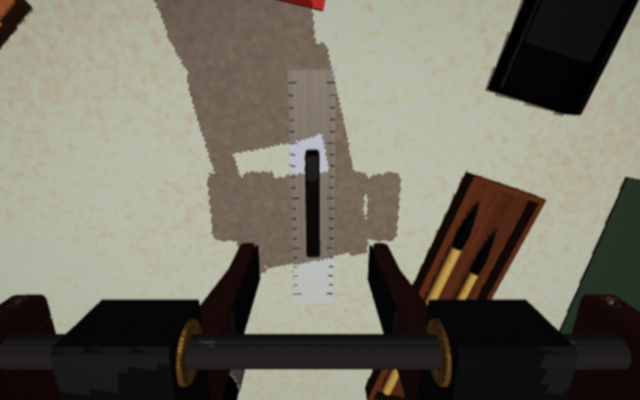

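The wrist view shows the ruler lengthwise between the fingers, grip top from (312,152) to (313,255). The arm was still settling, hence about 7 px of offset. I'll grab a settled frame here and another lower down, without viewing them, to get grip centre, angle and height.

```bash
cat > m.py <<'E'
from h import *
import sys,pickle
c=optics.calibration("wrist");im=optics.get_image("wrist");c2=optics.calibration("wrist")
cv2.imwrite(f"pics/{sys.argv[1]}.png",im[...,::-1])
mk=(im[60:300,265:360].max(2)<45).astype(np.uint8)
k,lab,st,ce=cv2.connectedComponentsWithStats(mk)
i=1+st[1:,4].argmax();pts=np.argwhere(lab==i)[:,::-1].astype(np.float32)+[265,60]
r=cv2.minAreaRect(pts.astype(np.float32));print("rect",r,"moved",np.linalg.norm(c["cam_to_world"][:3,3]-c2["cam_to_world"][:3,3]))
b=cv2.boxPoints(r);b=b[np.argsort(b[:,1])];e=[b[:2].mean(0),b[2:].mean(0)]
W=[onz(c,q,36) for q in e];print("ends z36",W[0].round(1),W[1].round(1),"len",np.linalg.norm(W[0]-W[1]),"yaw",np.degrees(np.arctan2(*(W[1]-W[0])[1::-1])),"mid",((W[0]+W[1])/2).round(1))
pickle.dump((c,e),open(sys.argv[1]+".pkl","wb"))
E
python3 m.py w3
python3 -m jog '{"delta_rot":[[0,0,0],[0,0,0],[0,0,0]],"hand":[0.3,0.3,0.3],"translation":[[0,-4,25],[0,-6,45],[0,-6,45]]}'
python3 - <<'E'
from workcell import optics
optics.get_image("wrist")
E
python3 m.py w4
python3 - <<'E'
from h import *
import pickle
a=pickle.load(open("w3.pkl","rb"));b=pickle.load(open("w4.pkl","rb"))
for i in(0,1):print(tri((a[0],a[1][i]),(b[0],b[1][i])))
E
```

```text
rect ((305.5, 206.0), (106.0, 13.0), 90.0) moved 3.1563985111782316
ends z36 [532.1 262.3  36. ] [620.8 281.   36. ] len 90.63876833112668 yaw 11.869939187626553 mid [576.4 271.6  36. ]
t: 7.45
ee_pos: [572.5, 261.0, 96.7]
orientation: [0.327, -3.114, -0.001]
ft_force: [0.5, -1.2, 0.2]
width: 57.1
rect ((325.5, 223.5), (123.0, 15.0), 90.0) moved 1.080506565700165
ends z36 [531.1 261.3  36. ] [620.6 281.3  36. ] len 91.7031482969118 yaw 12.623844100783499 mid [575.9 271.3  36. ]
(array([534.77737918, 262.67977631,  15.77635929]), np.float64(0.3368805302684041))
(array([619.88810503, 280.9404328 ,  37.50888469]), np.float64(0.17219606166436485))
```

Run:
```python
from h import *
L=np.array([np.cos(np.radians(12.3)),np.sin(np.radians(12.3)),0])
x=np.cross([0,0,1],L);zt=np.array([0,0,-1.])
print(get_obs()["ee_pos"]);need(np.array([575.7,271.2,9]),np.column_stack([np.cross(x,zt),x,zt]))
```

```text
[574.37792336 261.66505494  99.27063574]
translation [-3.8  8.8 90.3] delta_rot [ 0.0023 -0.0061 -0.0056] deg 0.5
```

```bash
python3 -m jog '{"delta_rot":[[0,0,0],[0,-0.006,-0.006],[0,-0.006,-0.006],[0,-0.006,-0.006],[0,-0.006,-0.006]],"hand":[0.3,0.3,0.3,0.3,0.3],"translation":[[-3,9,10],[-3.8,8.8,35],[-3.8,8.8,60],[-3.8,8.8,80],[-3.8,8.8,80]]}'
python3 - <<'E'
from h import *
L=np.array([np.cos(np.radians(12.3)),np.sin(np.radians(12.3)),0])
x=np.cross([0,0,1],L);zt=np.array([0,0,-1.])
print(get_obs()["ee_pos"]);need(np.array([575.7,271.2,9]),np.column_stack([np.cross(x,zt),x,zt]))
E
```

```text
t: 8.05
ee_pos: [574.2, 271.1, 16.7]
orientation: [0.338, -3.12, -0.002]
ft_force: [0.7, 0.1, -0.1]
width: 57.3
[574.23996178 271.10873771  16.71675591]
translation [-1.5 -0.2  7.7] delta_rot [ 0.0015 -0.0034  0.0009] deg 0.2
```

```bash
python3 -m jog '{"delta_rot":[[0,0,0],[0,0,0],[0,0,0],[0,0,0],[0,0,0]],"hand":[0.3,0.3,-0.2,-1,-1],"translation":[[-1.5,0,5],[-1.5,0,7.5],[-1.5,0,7.5],[-1.5,0,7.5],[-1.5,0,7.5]]}'
python3 -m jog '{"delta_rot":[[0,0,0],[0,0,0],[0,0,0],[0,0,0],[0,0,0]],"hand":[-1,-1,-1,-1,-1],"translation":[[0,0,0],[0,0,0],[0,0,-10],[0,0,-40],[0,0,-80]]}'
python3 -m jog '{"delta_rot":[[0,0,0],[0,0,0]],"hand":[-1,-1],"translation":[[0,0,-45],[0,0,-70]]}'
python3 - <<'E'
from h import *
cv2.imwrite("pics/w5.png",optics.get_image("wrist")[...,::-1])
need(LM-23*xb+60*n,RB);need(LM-23*xb+100*n,RB);print(get_obs()["qpos"])
E
```

```text
t: 8.55
ee_pos: [577.3, 271.7, 11.8]
orientation: [-0.338, 3.123, 0.004]
ft_force: [0.0, -0.3, 0.3]
width: 36.9
t: 9.05
ee_pos: [575.5, 270.7, 90.6]
orientation: [0.338, -3.119, -0.001]
ft_force: [-0.1, 0.8, -0.2]
width: 11.7
t: 9.25
ee_pos: [578.3, 271.8, 165.5]
orientation: [-0.338, 3.12, 0.005]
ft_force: [0.3, -0.3, -1.1]
width: 11.7
translation [ 166.9 -496.1   41.9] delta_rot [-0.2207 -0.1013  0.8612] deg 51.3
translation [ 174.  -502.1    3. ] delta_rot [-0.2207 -0.1013  0.8612] deg 51.3
[ 0.4197873   0.50343325  1.63819854  0.00233284  0.99057978 -1.36793722]
```

View pics/w5.png

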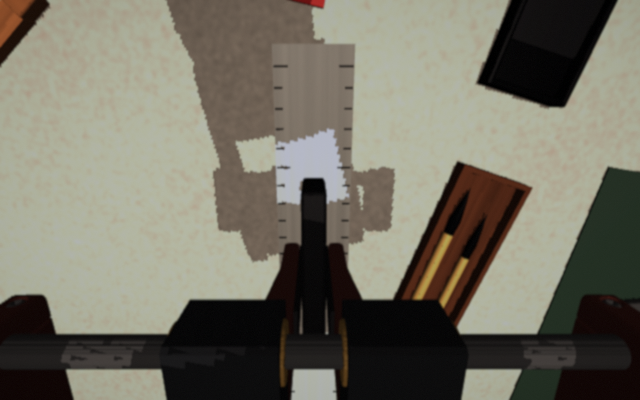

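The ruler is gripped square, with the jaws at 11.7 mm and the plate's far end at (314,43). Next, carry it to the desk, raised for clearance.

```bash
python3 -m jog '{"delta_rot":[[-0.029,-0.013,0.115],[-0.059,-0.027,0.23],[-0.088,-0.04,0.344],[-0.118,-0.054,0.459],[-0.147,-0.067,0.574]],"hand":[-1,-1,-1,-1,-1],"translation":[[14,-41,-8],[28,-82,-16],[42,-123,-24],[56,-164,-32],[70,-205,-40]]}'
python3 - <<'E'
from h import *
need(LM-23*xb+110*n,RB);print(get_obs()["qpos"])
E
```

```text
t: 9.8
ee_pos: [551.8, 54.3, 201.0]
orientation: [0.558, 3.032, 0.238]
ft_force: [0.5, -0.6, -1.4]
width: 11.6
translation [ -77.4 -304.6  -18.2] delta_rot [-0.0803 -0.0392  0.2816] deg 16.9
[-0.00282102  0.31571213  1.86428284  0.18339407  0.89323688 -1.31971501]
```

```bash
python3 -m jog '{"delta_rot":[[-0.02,-0.01,0.07],[-0.04,-0.02,0.14],[-0.06,-0.03,0.21],[-0.08,-0.039,0.282],[-0.08,-0.039,0.282]],"hand":[-1,-1,-1,-1,-1],"translation":[[-11,-44,-6],[-23,-88,-12],[-34,-132,-18],[-45,-176,-18],[-56,-220,-18]]}'
python3 - <<'E'
from h import *
need(LM-23*xb+60*n,RB)
E
```

```text
t: 10.3
ee_pos: [526.3, -171.7, 184.7]
orientation: [0.968, 2.884, 0.352]
ft_force: [2.0, -0.1, -0.8]
width: 12.0
translation [-43.3 -75.1  44.5] delta_rot [-0.0008 -0.0003  0.0015] deg 0.1
```

```bash
python3 -m jog '{"delta_rot":[[0,0,0],[0,0,0],[0,0,0],[0,0,0],[0,0,0]],"hand":[-1,-1,-1,-1,-1],"translation":[[-20,-38,0],[-43,-75,0],[-43,-75,25],[-43,-75,44],[-43,-75,44]]}'
python3 -m jog '{"delta_rot":[[0,0,0],[0,0,0]],"hand":[-1,-1],"translation":[[0,0,0],[0,0,0]]}'
python3 - <<'E'
from h import *
c=optics.calibration("wrist");im=optics.get_image("wrist")
cv2.imwrite("pics/w6.png",im[...,::-1])
p,r=pose();print([(p-LM)@v for v in(xb,yb,n)]);need(LM-23*xb+60*n,RB)
q=optics.calibration("wrist");print(np.linalg.norm(q["cam_to_world"][:3,3]-c["cam_to_world"][:3,3]))
for nm,X in [("LM",LM),("LA",LM+131*yb),("LB",LM-131*yb),("end+x",p+r.apply([-110,20,6])),("end-x",p+r.apply([-110,-20,6]))]:print(nm,proj(c,X).round(1))
E
```

```text
t: 10.8
ee_pos: [522.6, -244.5, 121.6]
orientation: [0.967, 2.889, 0.354]
ft_force: [-0.2, 0.1, -1.1]
width: 11.8
t: 11.0
ee_pos: [525.0, -245.6, 125.2]
orientation: [0.963, 2.884, 0.351]
ft_force: [-0.4, 0.2, -0.3]
width: 11.9
[np.float64(-20.166073623037082), np.float64(-0.26667132454690906), np.float64(61.23465885558923)]
translation [ 0.3 -2.8  1.2] delta_rot [-0.0012  0.0011  0.0049] deg 0.3
0.12171714274300276
LM [341.6 221.9]
LA [348.5   9.2]
LB [336.7 374. ]
end+x [343.7 415. ]
end-x [280.8 415. ]
```

View pics/w6.png

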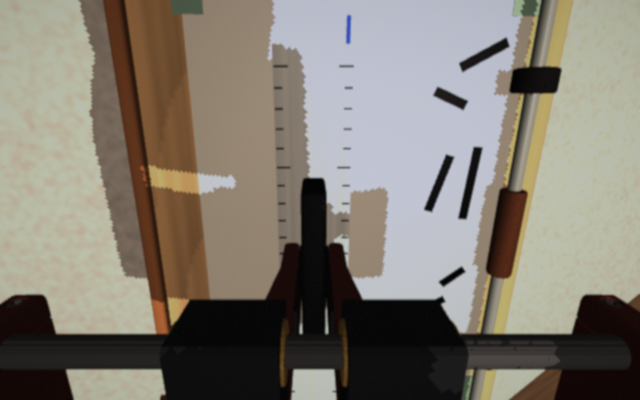

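The line is hidden beside the ruler except for its far end at (349,15). The rod sits at the top edge with its grip at (508,232). Next I'll get the along-line offset of the ruler in the hand from the same camera.

Run:
```python
from h import *
c=optics.calibration("wrist");p,r=pose()
def onp(px,P,N):
    o,d=ray(c,px);return o+d*(((P-o)@N)/(d@N))
t3=r.as_matrix()[:,2]
for h in (4,6,8):
    for px in((273,43),(355,43),(313,181)):print(h,px,r.inv().apply(onp(px,p+(h if px[1]<100 else h-32)*t3,t3)-p).round(1))
A=onp((348.5,15),LM,n);print("lineA rel LM",(A-LM)@xb,(A-LM)@yb)
print(r.inv().apply(A-p))
```

```text
4 (273, 43) [105.5 -17.2   4. ]
4 (355, 43) [105.6  19.    4. ]
4 (313, 181) [ 50.8   0.5 -28. ]
6 (273, 43) [105.8 -17.4   6. ]
6 (355, 43) [105.8  19.2   6. ]
6 (313, 181) [ 50.3   0.5 -26. ]
8 (273, 43) [106.1 -17.6   8. ]
8 (355, 43) [106.1  19.4   8. ]
8 (313, 181) [ 49.8   0.5 -24. ]
lineA rel LM 0.1384968178662396 127.92205297273149
[128.1520349   21.009969    61.07327744]
```

The width of the plate end (82 px) and the grip end both suggest the ruler hangs lower in the jaws than assumed: they closed while lifting. I'll enlarge to fit its pose in the hand.

Run:
```python
import cv2
a=cv2.imread("pics/w5.png")[30:260,255:375]
cv2.imwrite("pics/c5.png",cv2.resize(a[:115],None,fx=5,fy=5,interpolation=cv2.INTER_CUBIC))
b=cv2.imread("pics/w5.png")[130:250,255:375]
import numpy as np
cv2.imwrite("pics/c5.png",cv2.resize(np.hstack([a[:120],b]),None,fx=3.3,fy=4.5,interpolation=cv2.INTER_CUBIC))
```

```text
(no output)
```

View pics/c5.png

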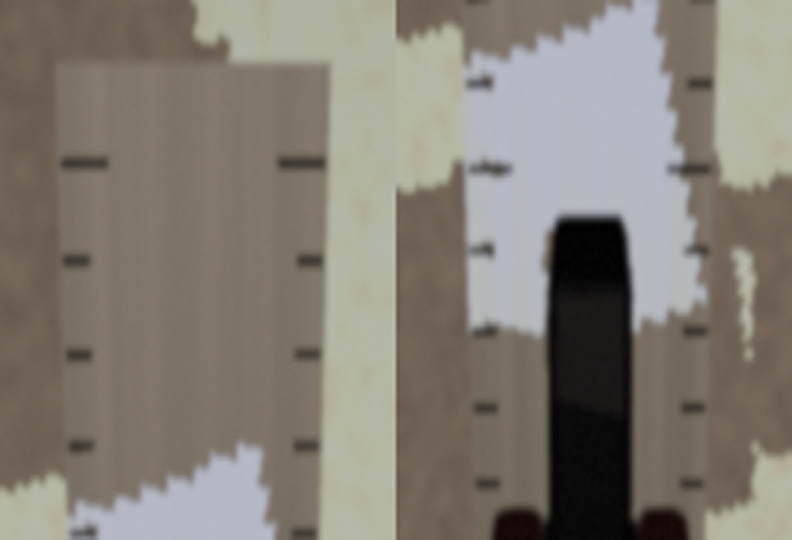

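The enlarged crop clarifies it. The plate end corners are at (271.7,44) and (355,44). The black end starts at row 178 at the plate, which is the bottom of the bar's end face, and its top edge is at row ≈193.5. I'll fit the in-hand pose with that.

Run:
```python
from h import *
from scipy.optimize import least_squares
c=optics.calibration("wrist");p,r=pose()
T=np.linalg.inv(c["cam_to_world"]);K=c["intrinsics"]
print("cam in tool",r.inv().apply(c["cam_to_world"][:3,3]-p).round(1))
# ruler frame: a along length, b width, h up from plate underside
pts=[(110,-20,4,271.7,44),(110,20,4,355,44),(45,-6,4,303.5,178.2),(45,6,4,324.1,178.2),(45,-6,36,302,193.5),(45,6,36,326,193.5)]
edges=[(-20,275,134.4),(20,352,150),(20,349.2,241),(-20,276.5,201),(-20,275.3,147.8)]
def P(x,a,b,z):
    v=R.from_euler('yz',[x[3],x[4]]).apply([a,b,-z]); return proj(c,p+r.apply(v+x[:3]))
def f(x):
    e=[]
    for a,b,z,u,v in pts:e+=list(P(x,a,b,z)-[u,v])
    for b,u,v in edges:
        q0,q1=P(x,30,b,4),P(x,110,b,4);s=(v-q0[1])/(q1[1]-q0[1]);e.append((q0+s*(q1-q0))[0]-u)
    return np.array(e)
for fix in(0,1):
    s=least_squares(lambda x:f(x*[1,1,1,fix,1]),[0,0,10,0,0]);print(s.x.round(3),np.abs(s.fun).max().round(2),s.fun.round(1))
```

```text
cam in tool [  83.1    0.6 -161.4]
[-3.2560e+00  9.8100e-01  2.1142e+01  6.1700e-01 -3.0000e-03] 1.67 [-0.2  0.4  0.4  0.2 -1.  -0.7  0.9 -0.7 -1.7  0.3  1.3  0.2 -0.3  0.1
 -0.   0.6 -0.1]
[-3.2970e+00  9.6900e-01  2.0295e+01 -8.0000e-03 -3.0000e-03] 1.72 [-0.1  0.5  0.4  0.3 -1.  -0.4  0.9 -0.5 -1.7  0.1  1.4  0.  -0.3  0.1
  0.1  0.5 -0.2]
```

The fit is good to under 1.7 px. The ruler's centre is at tool (−3.3, +1.0), underside about 20.5 mm beyond the TCP, no pitch, so 15 mm of the grip is held. The same camera puts the line's middle at yb ≈ −3, so those biases cancel. Target: TCP xb −23.3, yb +0.2. Descend to just above contact.

```bash
cat > w.py <<'E'
from h import *
o=get_obs();p,r=pose();F=o["ft_force"];print([round(float((p-LM)@v),2) for v in(xb,yb,n)],"F board",[round(float(F@v),1) for v in(xb,yb,n)],"M",np.round(o["moment"],2),"w",round(o["width"],1))
need(LM-23.3*xb+.2*yb+20.7*n,RB)
E
python3 w.py
python3 -m jog '{"delta_rot":[[0,0,0.004],[0,0,0.004],[0,0,0.004],[0,0,0.004],[0,0,0.004]],"hand":[-1,-1,-1,-1,-1],"translation":[[0.5,-3,10],[0.5,-3,20],[0.5,-3,28],[0.5,-3,34],[0.5,-3,34]]}'
python3 -m jog '{"delta_rot":[[0,0,0],[0,0,0],[0,0,0]],"hand":[-1,-1,-1],"translation":[[0,0,0],[0,0,0],[0,0,0]]}'
python3 w.py
```

```text
[-20.17, -0.27, 61.23] F board [-1.3, -0.6, -0.5] M [-0.16  0.11  0.06] w 11.6
translation [ 0.5 -3.1 40.5] delta_rot [-0.0012  0.0011  0.0049] deg 0.3
t: 11.55
ee_pos: [526.8, -240.4, 89.2]
orientation: [0.971, 2.886, 0.353]
ft_force: [0.8, -0.4, -0.6]
width: 11.7
t: 11.85
ee_pos: [527.6, -241.2, 90.8]
orientation: [0.97, 2.883, 0.351]
ft_force: [-0.3, 0.3, -1.2]
width: 11.7
[-23.65, 0.59, 26.47] F board [-0.2, 0.5, -1.2] M [-0.15  0.14  0.04] w 11.7
translation [-0.4  0.4  5.8] delta_rot [-0.0013 -0.      0.0002] deg 0.1
```

```bash
python3 -m jog '{"delta_rot":[[0,0,0],[0,0,0],[0,0,0]],"hand":[-1,-1,-1],"translation":[[0,0,2],[0,0,4],[0,0,4]]}'
python3 w.py
python3 - <<'E'
from h import *
a=optics.get_image("wrist")[...,::-1];b=optics.get_image("side")[...,::-1]
cv2.imwrite("pics/w7.png",a);cv2.imwrite("pics/s7.png",b)
A=cv2.resize(a[0:260,250:400],(380,600),interpolation=cv2.INTER_CUBIC);B=cv2.resize(b[220:390,290:530],(420,298),interpolation=cv2.INTER_CUBIC)
c=np.zeros((600,800,3),np.uint8);c[:,:380]=A;c[:298,380:]=B;cv2.imwrite("pics/v10.png",c)
E
```

```text
t: 12.15
ee_pos: [527.8, -240.1, 86.3]
orientation: [0.97, 2.884, 0.352]
ft_force: [0.1, 0.0, -0.5]
width: 11.8
[-23.77, 1.05, 21.91] F board [0.0, -0.1, -0.5] M [-0.14  0.11  0.01] w 11.8
translation [-0.9  0.5  1.2] delta_rot [-0.0013 -0.001   0.    ] deg 0.1
```

View pics/v10.png

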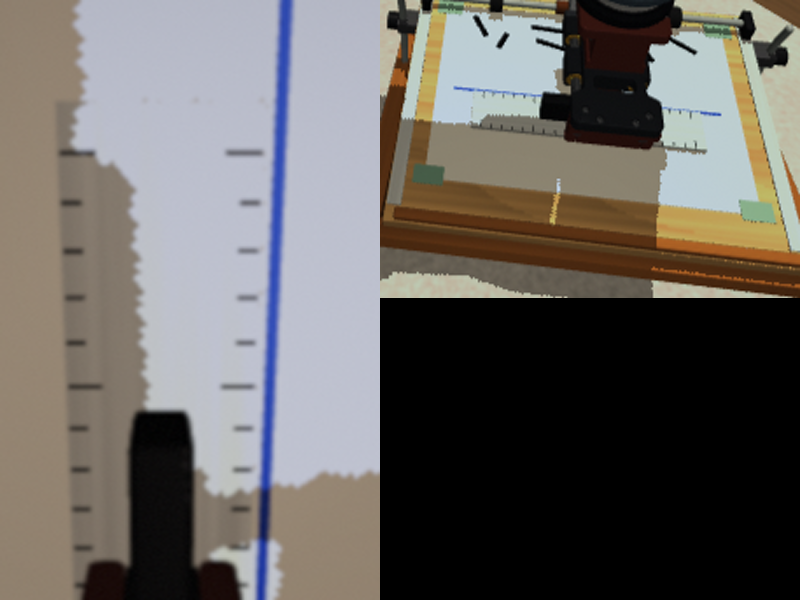

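The ruler edge lies parallel to the line, with a gap of about 2 to 2.7 mm to the line's centre. The side view shows it resting evenly and the rod at the top. I'll check angle and along-line centring numerically.

Run:
```python
from h import *
c=optics.calibration("wrist");p,r=pose();t3=r.as_matrix()[:,2]
def onp(px,P,N):
    o,d=ray(c,px);return o+d*(((P-o)@N)/(d@N))
im=cv2.imread("pics/w7.png").astype(int)
m=(im[...,0]-im[...,2]>60)&(im[...,0]>90);m[:,:330]=0;m[:,400:]=0;m[262:]=0
v,u=np.nonzero(m);print(len(v),v.min(),v.max())
rows=[(u[v==k].mean(),k) for k in np.unique(v)]
T=np.array([r.inv().apply(onp(q,LM,n)-p) for q in rows]);k,b=np.polyfit(T[:,0],T[:,1],1);print("line: slope",k,"y at 0",b,"x range",T[:,0].min(),T[:,0].max(), "z",T[:,2].mean())
g=lambda x,y:((x+.5)/(380/150)-.5+250,(y+.5)/(600/260)-.5)
h=T[:,2].mean()-4-1
for q in[(263,152),(250,547),(59,152),(73,547),(56,100),(270,100)]:print(q,r.inv().apply(onp(g(*q),p+h*t3,t3)-p).round(2))
s=optics.calibration("side");
f=lambda x,y:((x-380)/1.75+290,y/1.753+220)
N0=LM
def ons(px,off):
    o,d=ray(s,px);P=LM+off*n;X=o+d*(((P-o)@n)/(d@n))-LM;return X@xb,X@yb
for q,o in[((454,88),0),((720,114),0),((471,127),2),((706,152),2)]:print("side",q,np.round(ons(f(*q),o),1))
```

```text
1147 0 261
line: slope 0.00028951120298535866 y at 0 23.86769857496474 x range -10.068147370824502 126.58798877369483 z 22.071933436364954
(263, 152) [97.31 20.13 17.07]
(250, 547) [ 7.56 20.46 17.07]
(59, 152) [ 97.28 -18.93  17.07]
(73, 547) [  7.54 -18.94  17.07]
(56, 100) [107.26 -19.15  17.07]
(270, 100) [107.29  21.09  17.07]
side (454, 88) [ -2.4 129. ]
side (720, 114) [  -1.9 -130.9]
side (471, 127) [-44.9 108.4]
side (706, 152) [ -45.4 -110.1]
```

The views agree: ruler axis about 23 mm below the line, centred within about 1 mm, parallel within 0.2°. Press gently.

```bash
python3 -m jog '{"delta_rot":[[0,0,0],[0,0,0]],"hand":[-1,-1],"translation":[[0,0.4,0.5],[0,0.4,1]]}'
python3 w.py
python3 -m jog '{"delta_rot":[[0,0,0],[0,0,0]],"hand":[-1,-1],"translation":[[0,0,0.5],[0,0,1]]}'
python3 w.py
```

```text
t: 12.45
ee_pos: [528.4, -239.8, 85.7]
orientation: [0.97, 2.883, 0.352]
ft_force: [0.0, -0.7, -0.9]
width: 11.6
[-23.27, 0.82, 21.14] F board [-0.7, -0.5, -0.7] M [-0.1   0.04 -0.03] w 11.6
translation [-0.6 -0.   0.4] delta_rot [-0.0013 -0.0006  0.0001] deg 0.1
t: 12.65
ee_pos: [528.5, -239.6, 84.8]
orientation: [0.97, 2.883, 0.352]
ft_force: [0.0, -0.8, -0.3]
width: 12.0
[-23.3, 0.81, 20.16] F board [-0.7, -0.5, -0.1] M [-0.1   0.11  0.02] w 12.0
translation [-0.6 -0.  -0.5] delta_rot [-0.0013 -0.0005  0.0001] deg 0.1
```

```bash
python3 -m jog '{"delta_rot":[[0,0,0],[0,0,0]],"hand":[-1,-1],"translation":[[0,0,0.5],[0,0,0.5]]}'
python3 w.py
python3 -m jog '{"delta_rot":[[0,0,0],[0,0,0]],"hand":[-1,-1],"translation":[[0,0,0.5],[0,0,0.5]]}'
python3 w.py
```

```text
t: 12.85
ee_pos: [528.6, -239.6, 84.5]
orientation: [0.97, 2.883, 0.351]
ft_force: [-1.8, -0.5, 2.2]
width: 11.6
[-23.35, 0.71, 19.92] F board [-0.9, 1.2, 2.5] M [-0.11  0.34  0.03] w 11.6
translation [-0.5  0.  -0.8] delta_rot [-0.0013 -0.0004  0.0001] deg 0.1
t: 13.05
ee_pos: [528.6, -239.7, 84.4]
orientation: [0.97, 2.883, 0.351]
ft_force: [-5.3, -0.8, 7.1]
width: 11.7
[-23.39, 0.72, 19.83] F board [-2.0, 3.7, 7.8] M [0.13 0.6  0.16] w 11.7
translation [-0.5  0.1 -0.9] delta_rot [-0.0013 -0.0003  0.0002] deg 0.1
```

Contact is at about 8 N. The moment about the slope axis says the +y end touches first, matching the slight pitch of −0.008 rad in the hand fit. I'll rotate it out about tool y.

```bash
echo 'M=np.array(o["moment"]);print("Mb",[round(float(M@v),2) for v in(xb,yb,n)])' >> w.py
python3 -m jog '{"delta_rot":[[0,0.002,0],[0,0.004,0]],"hand":[-1,-1],"translation":[[0,0,0],[0,0,0]]}'
python3 w.py
python3 -m jog '{"delta_rot":[[0,0.002,0],[0,0.004,0]],"hand":[-1,-1],"translation":[[0,0,0],[0,0,0]]}'
python3 w.py
```

```text
t: 13.25
ee_pos: [528.5, -239.6, 84.4]
orientation: [0.97, 2.887, 0.354]
ft_force: [-4.6, -1.7, 7.6]
width: 11.9
[-23.4, 0.8, 19.84] F board [-2.2, 2.6, 8.4] M [0.05 0.55 0.11] w 11.9
translation [-0.6  0.1 -0.9] delta_rot [-0.0013 -0.0045  0.0002] deg 0.3
Mb [0.48, 0.3, -0.01]
t: 13.45
ee_pos: [528.5, -239.6, 84.4]
orientation: [0.971, 2.891, 0.356]
ft_force: [-3.4, 0.1, 8.0]
width: 11.9
[-23.39, 0.8, 19.84] F board [0.1, 2.8, 8.3] M [0.05 0.47 0.06] w 11.9
translation [-0.6  0.1 -0.9] delta_rot [-0.0013 -0.0084  0.0002] deg 0.5
Mb [0.4, 0.24, -0.04]
```

```bash
python3 -m jog '{"delta_rot":[[0,0,0],[0,0,0]],"hand":[-1,-1],"translation":[[0.2,0,0],[0.4,0,0]]}'
python3 w.py
python3 -m jog '{"delta_rot":[[0,0,0],[0,0,0],[0,0,0],[0,0,0],[0,0,0]],"hand":[-1,-1,-1,-1,-1],"translation":[[0,0,0],[0,0,0],[0,0,0],[0,0,0],[0,0,0]]}'
python3 w.py
python3 - <<'E'
from h import *
a=optics.get_image("wrist")[...,::-1];b=optics.get_image("side")[...,::-1];d=optics.get_image("top")[...,::-1]
cv2.imwrite("pics/w8.png",a);cv2.imwrite("pics/s8.png",b)
A=cv2.resize(a[0:260,250:400],(346,600),interpolation=cv2.INTER_CUBIC);B=cv2.resize(b[240:350,310:520],(450,236),interpolation=cv2.INTER_CUBIC)
D=cv2.resize(d[115:305,330:515],(350,360),interpolation=cv2.INTER_CUBIC)
c=np.zeros((600,800,3),np.uint8);c[:,:346]=A;c[:236,350:]=B;c[240:,350:700]=D;cv2.imwrite("pics/v11.png",c)
E
```

```text
t: 13.65
ee_pos: [528.5, -239.6, 84.5]
orientation: [0.971, 2.89, 0.356]
ft_force: [-3.1, -1.7, 5.3]
width: 12.1
[-23.37, 0.82, 19.87] F board [-1.9, 1.4, 5.9] M [-0.07  0.22 -0.01] w 12.1
translation [-0.6  0.1 -0.8] delta_rot [-0.0013 -0.0075  0.0002] deg 0.4
Mb [0.13, 0.19, -0.04]
t: 14.15
ee_pos: [528.5, -239.6, 84.4]
orientation: [0.971, 2.89, 0.356]
ft_force: [-3.1, -1.6, 6.7]
width: 11.6
[-23.38, 0.81, 19.86] F board [-1.4, 1.5, 7.3] M [-0.07  0.31  0.05] w 11.6
translation [-0.6  0.1 -0.8] delta_rot [-0.0013 -0.0075  0.0002] deg 0.4
Mb [0.21, 0.25, 0.0]
```

View pics/v11.png

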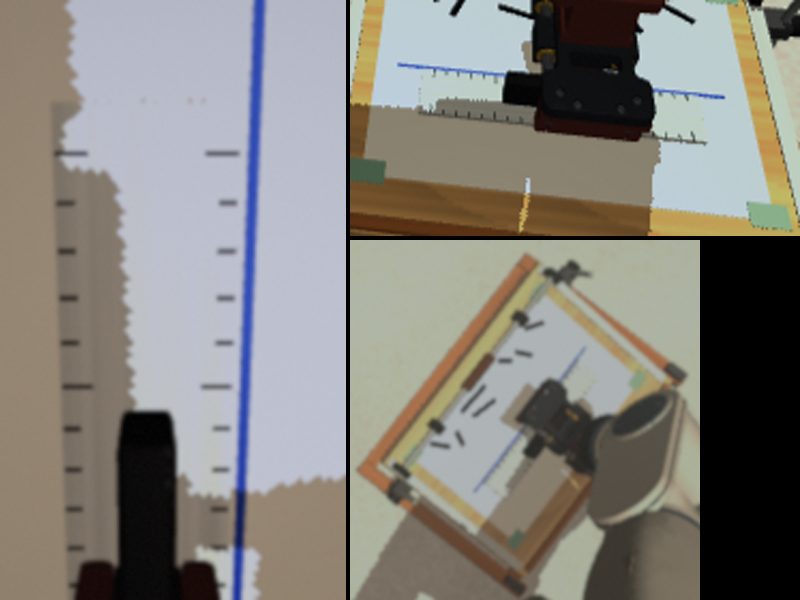

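The wrist crop shows the ruler edge parallel to the blue line, with a gap of about 2.7 to 3 mm along its length. The side view shows it flat and centred on the line. The top view shows the rod at the top end and the desk unmoved. The press is steady at about 7 N, so I'm handing in.

```bash
python3 -c "
from workcell import ctrl;print(ctrl.close_job())"; python3 w.py
```

```text
the job is handed in; nothing more can be done
None
the job is handed in; nothing more can be done
```

I slid the hold-down rod to its top stop. I then took the ruler by its black grip, tilted it to the board's 14° slope and pressed it on the sheet just below the line. I handed the job in at about 14 s, still gripping and pressing. No verdict was reported.

**Last checks:**
- **Rod:** it stopped moving and the push force rose to about 18 N, and the last top view shows it at the top end.
- **Position:** the ruler's axis is about 23 mm below the line (20–25 wanted). It is centred to about 1 mm and parallel to about 0.2°.
- **Press:** about 7 N and steady, with the jaws at 11.6 mm on the 12 mm grip.
- **Surroundings:** I saw no movement of the desk. The arm's route kept clear of the inkstone, ink bottle and brush tray, but I did not re-image them at the end.

**What disagreed or fell short:**
- **Grasp:** the jaws closed while I was already lifting, so they hold only about the top 15 mm of the grip. I did not regrasp.
- **Cameras:** the wrist camera and the fixed cameras differed by about 3 mm along the line. I used the wrist camera for both ruler and line so that the error cancels, and the side view agreed.
- **Flushness:** I turned the tool 0.5° to remove an apparent tilt. The moments later looked more like sideways friction than a tilt. I judged flushness from the forces and images, not from a direct measurement.

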